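# Find the soft shock mount by hand and flip its tag

## Task

The three spring mounts on the table look alike, but one has a softer spring than the others. Going from the robot's left to its right, press each black pad about a centimetre down with the fingertips and let it spring back; then push flat the yellow tag beside the mount that felt softest. Leave the other two tags up, lift nothing, and leave everything else on the table where it is.

Things in the scene. Friction and masses are not known exactly. Their poses are not given: they have to be found in the camera images.
- mount_left: The mount stand to the robot's left (y 0.20 to 0.27 m): a grey plate 130 (x) by 84 (y) by 8 mm screwed to the table, origin under its centre, z up, x from its tag end to its pad end, pointing away from the robot give or take 0.35 rad. In mm: pad axis at (25, 0); tag hinge line along y through (-20, 0, 46); tag shelf, top at z 43, from x -20 to -55. All three are 0.49 to 0.60 m ahead.
- mount_middle: The middle stand (y -0.035 to 0.035 m), same sizes and frame as mount_left. On each stand a spring mount sits loose in a shallow cup (walls 11 mm high): foot 46 mm across, bare coil spring, and on top a steel cap with a black rubber pad. The three look alike; which of the springs is in which stand changes from start to start.
- mount_right: The stand to the robot's right (y -0.27 to -0.20 m), same sizes and frame as mount_left.
- pad_left (a point): Point fixed to mount_left: where the centre of the pad's top is when nothing presses it, 86 mm above the table (it does not follow the pad). The pad is a disc 58 mm across. It slides 16 mm straight down to a hard stop and springs back when let go. Pressed 10 mm down, the softest of the three pushes back with about 4.5 N, the middle one about 10 N, the stiffest about 17 N.
- tag_left (a joint): Angle of the yellow tag of mount_left, in rad: 0 when it stands highest (sloping up at 34 degrees towards the robot end of the plate), grows as it is pushed down, 0.60 when it lies level on its shelf (its stop). Starts between 0 and 0.1. It stays where it is left; about 1 N at its end moves it.
- tag_left_end (a point): Middle of the free end of the yellow tag of mount_left: a plastic plate 46 mm long from its hinge line, 34 mm wide, 4 mm thick. When it is up, its end is about 70 mm above the table and 39 mm (level) from the hinge line; flat, 46 mm above the table and 46 mm from the hinge line.
- pad_middle (a point): Point fixed to mount_middle: where the centre of the pad's top is when nothing presses it, 86 mm above the table (it does not follow the pad). The pad is a disc 58 mm across. It moves as told for pad_left.
- tag_middle (a joint): Angle of the yellow tag of mount_middle, in rad: 0 when it stands highest (sloping up at 34 degrees towards the robot end of the plate), grows as it is pushed down, 0.60 when it lies level on its shelf (its stop). Starts between 0 and 0.1. It stays where it is left; about 1 N at its end moves it.
- tag_middle_end (a point): Middle of the free end of the yellow tag of mount_middle: a plastic plate 46 mm long from its hinge line, 34 mm wide, 4 mm thick. When it is up, its end is about 70 mm above the table and 39 mm (level) from the hinge line; flat, 46 mm above the table and 46 mm from the hinge line.
- pad_right (a point): Point fixed to mount_right: where the centre of the pad's top is when nothing presses it, 86 mm above the table (it does not follow the pad). The pad is a disc 58 mm across. It moves as told for pad_left.
- tag_right (a joint): Angle of the yellow tag of mount_right, in rad: 0 when it stands highest (sloping up at 34 degrees towards the robot end of the plate), grows as it is pushed down, 0.60 when it lies level on its shelf (its stop). Starts between 0 and 0.1. It stays where it is left; about 1 N at its end moves it.
- tag_right_end (a point): Middle of the free end of the yellow tag of mount_right: a plastic plate 46 mm long from its hinge line, 34 mm wide, 4 mm thick. When it is up, its end is about 70 mm above the table and 39 mm (level) from the hinge line; flat, 46 mm above the table and 46 mm from the hinge line.
- glass: Drinking glass, 72 mm across, 95 mm high, upright behind the mounts; origin at the centre of its underside. To be left alone.
- glue: White and blue glue bottle, 44 mm across, 118 mm high, upright behind the mounts; origin under its centre. To be left alone.
- water_bottle: White drinking bottle with black cap, 72 mm across, 202 mm high, upright far to the robot's right; origin under its centre. To be left alone.
- marker: Blue marker pen, 120 mm long, 18 mm thick, lying between the left and the middle mount; origin under its middle. To be left alone.
- wrench: Steel open-ended wrench, 140 mm long, lying between the middle and the right mount; origin under its middle. To be left alone.
- tape_roll: Brown tape roll lying flat, 84 mm across, 24 mm high, near the robot to the right of the mounts; origin under its centre. To be left alone.
- band_box: Clear open box of rubber bands, 150 by 110 by 50 mm, to the robot's left; origin under its centre. To be left alone.

How it is judged:
By the outcome, as a careful person would: the job done as asked, in the order asked, and still so for the second after the job is handed in, with the robot touching nothing.
It also fails if it takes over 61 s, if anything falls off the work surface, if the arm or the gripper's body presses on something with over 40 N, if the wrist force passes 120 N, or if a joint passes its speed limit or range.

## Robot

A 6-joint arm with a two-finger parallel gripper is mounted at the origin on the work surface. World frame = base frame: x ahead of the robot, y to its left, z up, the work surface at z = 0. Lengths are in m, angles in rad, forces in N, time in s.
With the tool pointing down it reaches from about 0.35 to 0.8 m from the base axis. Payload 7.3 kg.
Tool frame: the origin (TCP) lies between the finger pads; the fingertips stand 25 mm ahead of it and the grasp point (between the pads) lies 6 mm ahead of it; z points along the fingers, y is the direction in which the jaws open and shut (so a half turn about z gives the same grasp; the last joint's range is limited). The gripper opens to 85 mm and grips with 20 to 120 N. Pads are 22 mm wide; open, the fingers measure 114 mm over their backs; the gripper's body (76 mm by 85 mm) begins 54 mm behind the grasp point. The pads swing forward as they close: fully open they stand 13 mm farther back than shut.
Start: joints at [1.026, 0.342, 1.524, -0, 1.275, -0.146], TCP at [0.204, 0.484, 0.256] pointing down, gripper open.
Joint ranges: [-2.53, 2.53], [-0.77, 2.02], [0.04, 2.7], [-1, 4.14], [0.28, 2.66], [-3.11, 3.11]. Speed limits (rad/s): [2.57, 2.57, 3.14, 3.14, 3.14, 3.14].

## Interface

Orientations are given as a unit quaternion [x, y, z, w].
In Python, from cell import telemetry, snapshot, calibration, ctrl, finder gives the robot as it stands.
- The arm moves only by the tool carry_out, never from a script. Its argument "rows" is text: rows parted by semicolons, each of 7 numbers parted by spaces: the shift along the tool's x, y, z in mm, then the turn, a rotation vector about the tool's x, y, z in rad, then the closure, from -1 (fully open) to 1 (shut), so that 0 is half open. A call has 1 to 20 rows; each row shifts and turns the pose as measured when the row begins, along the tool's axes as they then stand; what a row does not reach is not made up. A row lasts 1/8 s, in which the tool goes at most 62.5 mm and 10.7 degrees, less where a joint would pass 70% of its speed; a pose out of reach is approached as far as the arm can. A call is refused whole if a number of a shift passes 62.5 or a number of a turn 0.188, either way. A call with a gripper value outside its range is refused whole. The fingers move at their own pace and stop on an object; "grip_force" is the grip in N (left out, the last holds). Time passes only in rows, so rows that do not move let the fingers close. It gives the time, the measured TCP pose, the force and the opening at its end, in the units of the state.
- telemetry.observe(): the state, without advancing time (a new reading comes with each control period).
- snapshot(name): name is "side" or "top"; returns the picture (384x512x3 uint8, red, green, blue); there is no depth.
- calibration(name): a dict with "camera_matrix" (3x3 intrinsics, pixels), "extrinsics" (4x4, takes a point from camera to world coordinates). Camera axes: x right, y down, z forward; pixel columns grow to the right and rows downward; lengths in m; the calibration is good to about 2 mm. A picture is of the moment at which its call begins. calibration takes no time and is no camera call.
- ctrl.hand_in(): hands the job in, once; it reports no verdict.
Trained networks look in the newest picture that a camera, given by its name, has taken for a name from the list of things; names that differ only in an ending like _2 or _b are one class to them, and where a whole thing is asked for, a point or a joint stands for the part that bears it (a point fixed in the world has none). Each returns a list of dicts, best first, with "confidence" (0 to 1); they miss things now and then, are a little off and sometimes report something else, mostly with a low value. They report only what shows in the picture. A call takes as long as a camera call.
- finder.recognise(camera, query): "box" ([left, top, width, height] in pixels, round what is visible of it).
- finder.masks_of(camera, query): "pixels" (384x512 bool, what is visible of it) and "box" ([left, top, width, height] in pixels, round what is visible of it).
The state is a dict: "t": time; "joints": joint angles; "qd": joint speeds; "joint_torque": joint torques, N m; "position": TCP position; "eef_rot": TCP orientation; "wrist_force": force on the tool from outside, world axes, zero at the start; "moment": the same for the moment, N m; "gripper_width": finger opening in m.
Only numpy, scipy, OpenCV 4.12 (cv2) and the standard library are available. Lean on these libraries where they do the work, as an engineer would, in place of code of your own. Each camera call takes 0.05 s, during which the arm holds its last target. There are 200 camera calls.

## Working session

There is one attempt and no reset: what is moved stays moved. The work goes in short steps, Python scripts to look and compute and a tool call to move; the robot and the scene stay as the last step left them, time stands still between calls to the robot, and variables do not carry over. Pictures are saved under pics/ and viewed, about 8 in all and at most 12, crops included, and the job is handed in when it is done.

Besides the shell and the picture viewer there is one more tool, called after "Emit:" by a JSON object that holds its "fn" and its "kwargs", one argument or row to a line. carry_out: Moves the arm, as the interface text tells. Its arguments: {"type":"object","properties":{"rows":{"type":"string"},"grip_force":{"type":"number"}},"required":["rows"]}

```bash
mkdir -p pics; python3 - <<'E'
from cell import telemetry, snapshot, calibration, ctrl, finder
import cv2
s=telemetry.observe(); print(s)
for n in("top","side"):
    im=snapshot(n); cv2.imwrite(f"pics/{n}0.png",im[:,:,::-1])
    c=calibration(n); print(n,c)
E
```

```text
{'t': 0.0, 'joints': array([ 1.02600194e+00,  3.42719109e-01,  1.52502308e+00, -3.89146816e-06,
        1.27539943e+00, -1.45983319e-01]), 'qd': array([ 0.00044376,  0.00084892, -0.00182033,  0.00126331,  0.00121731,
        0.00115324]), 'joint_torque': array([-1.37296905e-03, -4.33683157e+01, -2.46011513e+01, -1.73829567e-04,
        8.18978384e-03,  4.03442783e-06]), 'position': array([0.20365054, 0.48349543, 0.25562569]), 'eef_rot': array([ 1.98086064e-01,  9.80184325e-01, -7.29375096e-04, -2.60459855e-04]), 'wrist_force': array([0.13150744, 0.82511946, 0.18659932]), 'moment': array([ 0.02614806, -0.00106841, -0.01888483]), 'gripper_width': 0.0851288783151122}
top {'camera_matrix': array([[384.53000674,   0.        , 255.12617436],
       [  0.        , 384.53000674, 193.26795337],
       [  0.        ,   0.        ,   1.        ]]), 'extrinsics': array([[ 0.03564413, -0.97489752,  0.21978244,  0.34893842],
       [-0.99935773, -0.03558361,  0.00423538, -0.00293696],
       [ 0.00369159, -0.21979224, -0.97553972,  1.20096434],
       [ 0.        ,  0.        ,  0.        ,  1.        ]])}
side {'camera_matrix': array([[347.75702723,   0.        , 252.28072941],
       [  0.        , 347.75702723, 192.03927309],
       [  0.        ,   0.        ,   1.        ]]), 'extrinsics': array([[ 9.98620138e-01, -3.43481428e-02,  3.97243555e-02,
         5.71131983e-01],
       [-5.25094444e-02, -6.42146221e-01,  7.64781661e-01,
        -7.39314712e-01],
       [-7.59984867e-04, -7.65812272e-01, -6.43063750e-01,
         6.71645724e-01],
       [ 0.00000000e+00,  0.00000000e+00,  0.00000000e+00,
         1.00000000e+00]])}
```

View pics/top0.png

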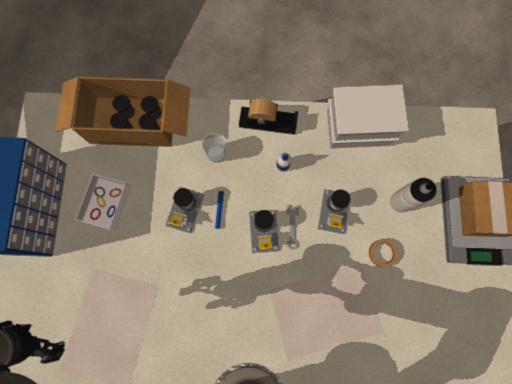

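View pics/side0.png

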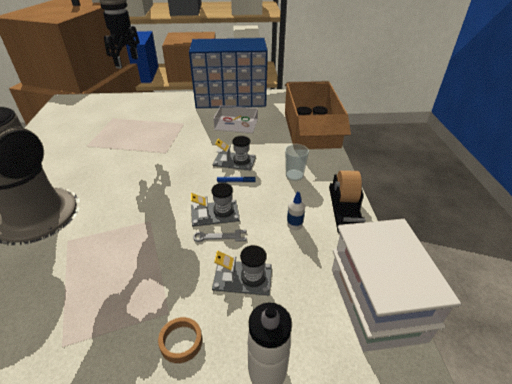

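The top picture shows the pads at about (184,198), (264,220) and (340,199), with the yellow tags at (178,217), (265,242) and (336,222). The side view agrees. Next I'll measure them.

```bash
cat > h.py <<'E'
import numpy as np, cv2
from cell import telemetry, snapshot, calibration, ctrl, finder
def ray(cam,u,v,z):
    c=calibration(cam);K=c["camera_matrix"];T=c["extrinsics"]
    d=T[:3,:3]@np.linalg.solve(K,[u,v,1.]);o=T[:3,3]
    return o+d*(z-o[2])/d[2]
def proj(cam,p):
    c=calibration(cam);K=c["camera_matrix"];T=np.linalg.inv(c["extrinsics"])
    q=K@(T[:3,:3]@np.array(p)+T[:3,3]);return q[:2]/q[2]
E
python3 - <<'E'
from h import *
im=snapshot("top").astype(int)
for n in("mount_left","mount_middle","mount_right"):
    for d in finder.masks_of("top",n)[:3]:
        m=d["pixels"];print(n,round(d["confidence"],2),d["box"])
hsv=cv2.cvtColor(im.astype(np.uint8),cv2.COLOR_RGB2HSV)
P={'left':(184,198),'middle':(264,220),'right':(340,199)}
Y={'left':(178,217),'middle':(265,242),'right':(336,222)}
vv,uu=np.mgrid[:384,:512]
for k in P:
    near=lambda c,r:np.hypot(uu-c[0],vv-c[1])<r
    b=near(P[k],17)&(im.sum(2)<100)
    y=near(Y[k],15)&(hsv[...,0]>18)&(hsv[...,0]<35)&(hsv[...,1]>140)&(hsv[...,2]>110)
    n,l,st,ce=cv2.connectedComponentsWithStats(b.astype(np.uint8));i=1+st[1:,4].argmax()
    # pad: disc top; topmost circle of dark blob
    yc=(uu[y].mean(),vv[y].mean())
    print(k,st[i],ce[i],'pad',ray("top",*ce[i],0.084).round(3),'tag',y.sum(),np.round(yc,1),ray("top",*yc,0.058).round(3))
crop=np.vstack([np.hstack([cv2.resize(im[c[1]-25:c[1]+45,c[0]-35:c[0]+35].astype(np.uint8),(260,260),interpolation=cv2.INTER_CUBIC) for c in P.values()])])
cv2.imwrite("pics/crop.png",crop[:,:,::-1])
E
```

```text
mount_left 0.92 [167.8, 191.8, 36.8, 40.4]
mount_middle 0.7 [253.1, 209.4, 23.4, 45.1]
mount_right 0.95 [316.2, 188.2, 31.4, 42.9]
left [174 189  19  17 243] [182.92592593 197.13580247] pad [0.581 0.216 0.084] tag 90 [176.3 219.5] [0.517 0.235 0.058]
middle [255 211  18  18 258] [263.51937984 219.24806202] pad [ 0.523 -0.025  0.084] tag 101 [265.3 242.7] [ 0.458 -0.033  0.058]
right [332 190  18  18 237] [340.40506329 198.54852321] pad [ 0.594 -0.252  0.084] tag 95 [335.9 221.8] [ 0.528 -0.243  0.058]
```

View pics/crop.png

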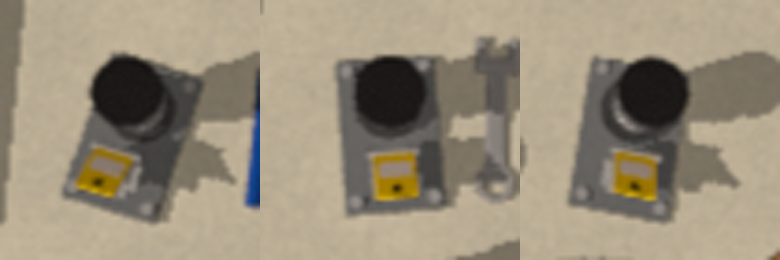

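The crop confirms the pad discs and the yellow tags. The pad-to-tag distances of 65–67 mm match the expected 64.5 mm. Next I'll shut the fingers, square the tool and go above the left pad.

Emit:
{"fn": "carry_out", "kwargs": {
  "rows": "0 0 0 0 0 -0.133 1;0 0 0 0 0 -0.133 1;0 0 0 0 0 -0.133 1;0 0 0 0 0 0 1;-38 -27 0 0 0 0 1;-38 -27 0 0 0 0 1;-38 -27 0 0 0 0 1;-38 -27 0 0 0 0 1;-38 -27 0 0 0 0 1;-38 -27 0 0 0 0 1;-38 -27 0 0 0 0 1;-38 -27 0 0 0 0 1;-38 -27 0 0 0 0 1;0 0 0 0 0 0 1",
  "grip_force": 40
}}

```text
t: 2.05
position: [0.556, 0.233, 0.2549]
eef_rot: [0.009, 1.0, 0.0, -0.0]
wrist_force: [0.5, -0.5, -0.0]
gripper_width: -0.0
```

Emit:
{"fn": "carry_out", "kwargs": {
  "rows": "-25 -17 0 0 0 -0.018 1;0 0 40 0 0 0 1;0 0 40 0 0 0 1;0 0 35 0 0 0 1;0 0 0 0 0 0 1;0 0 0 0 0 0 1"
}}

```text
t: 2.8
position: [0.5796, 0.2183, 0.1392]
eef_rot: [0.006, 1.0, 0.001, 0.001]
wrist_force: [0.3, -0.3, 0.4]
gripper_width: 0.0002
```

```bash
python3 - <<'E'
from h import *
a=snapshot("side");b=snapshot("top");o=telemetry.observe();p=o["position"];print(p,o["eef_rot"],o["wrist_force"])
for n,im in(("s",a),("t",b)):
    u,v=proj("side" if n=="s" else "top",[.581,.216,.086]).astype(int);print(u,v)
    c=cv2.resize(im[v-60:v+40,u-50:u+50],(400,400),interpolation=cv2.INTER_CUBIC)
    if n=="s":L=c
cv2.imwrite("pics/l1.png",np.hstack([L,c])[:,:,::-1])
E
```

```text
[0.5796219  0.2182126  0.13933764] [5.41550719e-03 9.99984215e-01 1.16697855e-03 9.37705581e-04] [ 0.52618162 -0.02089276  0.36708895]
239 140
182 196
```

View pics/l1.png

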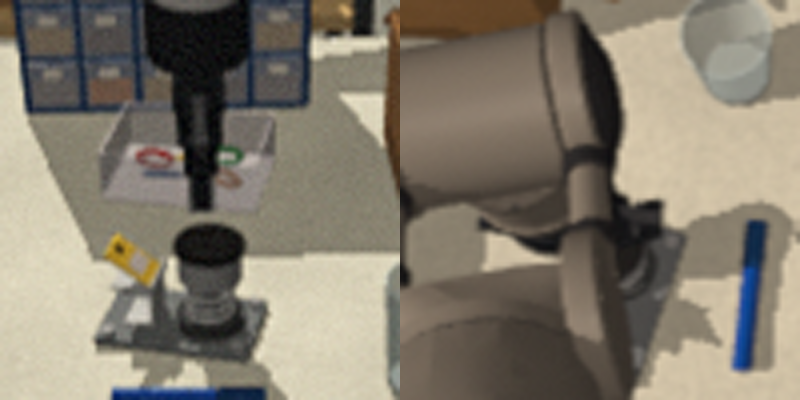

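The shut fingertips show about 28 mm above the left pad, at (201,205) in the side half of the crop. The pad centre is at (210,240) there, so I'll shift x by +4 mm. I'm going down to find contact.

Emit:
{"fn": "carry_out", "kwargs": {
  "rows": "-4 -2 12 0 0 0 1;0 0 12 0 0 0 1;0 0 1 0 0 0 1;0 0 0 0 0 0 1;0 0 0 0 0 0 1"
}}

```text
t: 3.52
position: [0.585, 0.2163, 0.1148]
eef_rot: [0.006, 1.0, 0.002, 0.003]
wrist_force: [-0.4, 0.8, 0.2]
gripper_width: 0.0005
```

Emit:
{"fn": "carry_out", "kwargs": {
  "rows": "0 0 2 0 0 0 1;0 0 2 0 0 0 1;0 0 0 0 0 0 1;0 0 0 0 0 0 1"
}}

```text
t: 4.03
position: [0.5852, 0.2164, 0.1112]
eef_rot: [0.006, 1.0, 0.002, 0.003]
wrist_force: [-0.9, -0.3, -0.1]
gripper_width: -0.0003
```

Emit:
{"fn": "carry_out", "kwargs": {
  "rows": "0 0 2 0 0 0 1;0 0 2 0 0 0 1;0 0 0 0 0 0 1;0 0 0 0 0 0 1"
}}

```text
t: 4.53
position: [0.5853, 0.2164, 0.1081]
eef_rot: [0.006, 1.0, 0.002, 0.004]
wrist_force: [-2.2, -0.1, 4.3]
gripper_width: -0.0001
```

Emit:
{"fn": "carry_out", "kwargs": {
  "rows": "0 0 2.5 0 0 0 1;0 0 2.5 0 0 0 1;0 0 2.5 0 0 0 1;0 0 0 0 0 0 1;0 0 0 0 0 0 1"
}}

```text
t: 5.15
position: [0.5854, 0.2165, 0.1028]
eef_rot: [0.006, 1.0, 0.002, 0.004]
wrist_force: [-3.9, -0.8, 7.8]
gripper_width: -0.0002
```

Emit:
{"fn": "carry_out", "kwargs": {
  "rows": "0 0 2.5 0 0 0 1;0 0 0 0 0 0 1;0 0 0 0 0 0 1"
}}

```text
t: 5.52
position: [0.5854, 0.2165, 0.1025]
eef_rot: [0.006, 1.0, 0.002, 0.005]
wrist_force: [-3.6, -1.4, 8.0]
gripper_width: -0.0002
```

```bash
python3 - <<'E'
from h import *
o=telemetry.observe();print(o["position"],o["eef_rot"],o["wrist_force"])
im=snapshot("side");u,v=239,140
cv2.imwrite("pics/l2.png",cv2.resize(im[v-60:v+40,u-50:u+50],(500,500),interpolation=cv2.INTER_CUBIC)[:,:,::-1])
E
```

```text
[0.58541794 0.21646374 0.10245102] [0.00554262 0.99997064 0.00191741 0.00493137] [-3.64933937 -1.43076598  7.95177465]
```

View pics/l2.png

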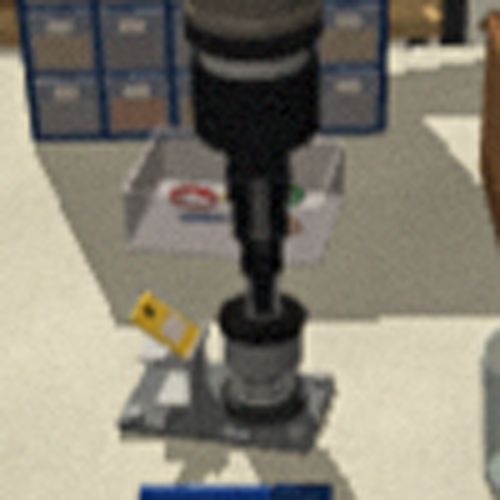

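The fingertip is near the pad centre and the pad is down about 8 mm. The arm sags a little under load, so I'll push a bit further and read the force.

Emit:
{"fn": "carry_out", "kwargs": {
  "rows": "0 0 4 0 0 0 1;0 0 0 0 0 0 1;0 0 1 0 0 0 1;0 0 1 0 0 0 1"
}}

```text
t: 6.08
position: [0.5854, 0.2165, 0.1]
eef_rot: [0.005, 1.0, 0.002, 0.006]
wrist_force: [-4.6, -2.1, 10.3]
gripper_width: -0.0001
```

Left pad: about 10.3 N at about 11 mm, so likely the middle spring. Release it and go to the middle pad.

Emit:
{"fn": "carry_out", "kwargs": {
  "rows": "0 0 -12 0 0 0 1;0 0 -12 0 0 0 1;0 0 -20 0 0 0 1;0 0 -15 0 0 0 1;10 -40 0 0 0 0 1;10 -40 0 0 0 0 1;10 -40 0 0 0 0 1;10 -40 0 0 0 0 1;10 -40 0 0 0 0 1;8 -40 0 0 0 0 1;0 0 0 0 0 0 1;0 0 0 0 0 0 1"
}}

```text
t: 7.58
position: [0.523, -0.0293, 0.1594]
eef_rot: [0.005, 1.0, 0.002, 0.007]
wrist_force: [-0.5, 0.0, 1.0]
gripper_width: -0.0004
```

Emit:
{"fn": "carry_out", "kwargs": {
  "rows": "-4 4 15 0 -0.014 0 1;0 0 15 0 0 0 1;0 0 14 0 0 0 1;0 0 1 0 0 0 1;0 0 0 0 0 0 1"
}}

```text
t: 8.2
position: [0.5289, -0.0221, 0.1125]
eef_rot: [0.003, 1.0, 0.002, 0.014]
wrist_force: [-1.1, -0.2, 0.7]
gripper_width: 0.0
```

```bash
python3 - <<'E'
from h import *
o=telemetry.observe();print(o["position"],o["eef_rot"],o["wrist_force"])
im=snapshot("side");u,v=proj("side",[.527,-.025,.086]).astype(int);print(u,v)
cv2.imwrite("pics/m1.png",cv2.resize(im[v-60:v+40,u-50:u+50],(500,500),interpolation=cv2.INTER_CUBIC)[:,:,::-1])
E
```

```text
[ 0.52892436 -0.02207366  0.11245888] [0.00269001 0.99990158 0.00235599 0.01356639] [-1.10726223 -0.24833541  0.65418117]
221 188
```

View pics/m1.png

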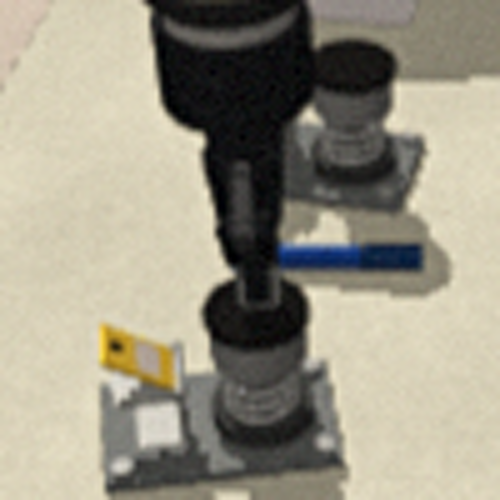

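The finger is centred over the middle pad and nearly touching it. I'll correct the small tilt and press.

Emit:
{"fn": "carry_out", "kwargs": {
  "rows": "0 0 0 0 0.027 0 1;0 0 3 0 0 0 1;0 0 3 0 0 0 1;0 0 0 0 0 0 1;0 0 0 0 0 0 1"
}}

```text
t: 8.88
position: [0.5296, -0.0224, 0.1076]
eef_rot: [0.003, 1.0, 0.002, 0.0]
wrist_force: [-0.8, 0.7, 2.0]
gripper_width: -0.0
```

Emit:
{"fn": "carry_out", "kwargs": {
  "rows": "0 0 3 0 0 0 1;0 0 3 0 0 0 1;0 0 0 0 0 0 1;0 0 0 0 0 0 1"
}}

```text
t: 9.38
position: [0.5297, -0.0224, 0.1017]
eef_rot: [0.003, 1.0, 0.002, 0.001]
wrist_force: [-1.4, -0.4, 4.2]
gripper_width: -0.0
```

Emit:
{"fn": "carry_out", "kwargs": {
  "rows": "0 0 2 0 0 0 1;0 0 0 0 0 0 1;0 0 0.5 0 0 0 1;0 0 0 0 0 0 1"
}}

```text
t: 9.88
position: [0.5297, -0.0224, 0.0995]
eef_rot: [0.003, 1.0, 0.002, 0.001]
wrist_force: [-0.8, 0.8, 6.0]
gripper_width: -0.0002
```

Middle pad: about 5–6 N at about 11 mm, which is clearly softer. On to the right pad.

Emit:
{"fn": "carry_out", "kwargs": {
  "rows": "0 0 -12 0 0 0 1;0 0 -12 0 0 0 1;0 0 -20 0 0 0 1;0 0 -15 0 0 0 1;-11 -38 0 0 0 0 1;-11 -38 0 0 0 0 1;-11 -38 0 0 0 0 1;-11 -38 0 0 0 0 1;-11 -38 0 0 0 0 1;-11 -38 0 0 0 0 1;0 0 0 0 0 0 1;0 0 0 0 0 0 1"
}}

```text
t: 11.38
position: [0.5959, -0.257, 0.1658]
eef_rot: [0.002, 1.0, 0.002, 0.002]
wrist_force: [-0.4, 0.3, 0.3]
gripper_width: 0.0001
```

Emit:
{"fn": "carry_out", "kwargs": {
  "rows": "-2 4 17 0 0.004 0 1;0 0 17 0 0 0 1;0 0 16 0 0 0 1;0 0 1 0 0 0 1;0 0 0 0 0 0 1"
}}

```text
t: 12.0
position: [0.5978, -0.2492, 0.1111]
eef_rot: [0.0, 1.0, 0.002, -0.001]
wrist_force: [0.0, 0.7, 3.2]
gripper_width: 0.0
```

```bash
python3 - <<'E'
from h import *
o=telemetry.observe();print(o["position"],o["eef_rot"],o["wrist_force"])
im=snapshot("side");u,v=proj("side",[.598,-.252,.086]).astype(int);print(u,v)
cv2.imwrite("pics/r1.png",cv2.resize(im[v-80:v+40,u-60:u+60],(500,500),interpolation=cv2.INTER_CUBIC)[:,:,::-1])
E
```

```text
[ 0.59779726 -0.24919316  0.1110986 ] [ 1.11207028e-04  9.99996568e-01  2.36165502e-03 -1.12906154e-03] [0.02635687 0.73728358 3.22429248]
253 254
```

View pics/r1.png

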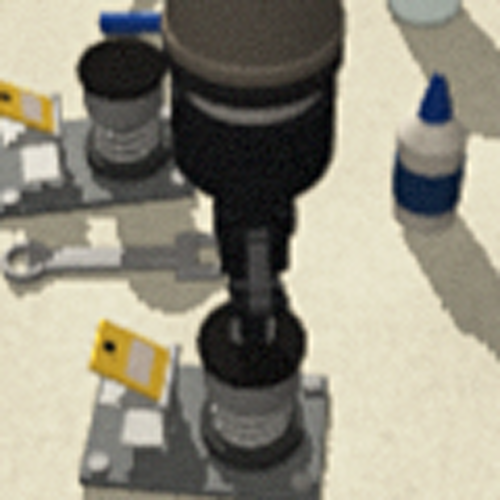

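The finger is centred on the right pad and already touching it.

Emit:
{"fn": "carry_out", "kwargs": {
  "rows": "0 0 4 0 0 0 1;0 0 4 0 0 0 1;0 0 4 0 0 0 1;0 0 0 0 0 0 1;0 0 0 0 0 0 1"
}}

```text
t: 12.68
position: [0.5985, -0.2496, 0.1073]
eef_rot: [0.0, 1.0, 0.001, 0.002]
wrist_force: [-3.7, 1.4, 8.8]
gripper_width: -0.0
```

Emit:
{"fn": "carry_out", "kwargs": {
  "rows": "0 0 6 0 0 0 1;0 0 6 0 0 0 1;0 0 6 0 0 0 1;0 0 5 0 0 0 1;0 0 0 0 0 0 1;0 0 0 0 0 0 1"
}}

```text
t: 13.42
position: [0.599, -0.2498, 0.1026]
eef_rot: [0.0, 1.0, -0.002, 0.006]
wrist_force: [-5.6, 2.4, 14.7]
gripper_width: -0.0
```

Emit:
{"fn": "carry_out", "kwargs": {
  "rows": "0 0 7 0 0 0 1;0 0 7 0 0 0 1;0 0 6 0 0 0 1;0 0 0 0 0 0 1"
}}

```text
t: 13.92
position: [0.5996, -0.25, 0.0994]
eef_rot: [-0.0, 1.0, -0.004, 0.01]
wrist_force: [-7.0, 2.9, 19.8]
gripper_width: -0.0004
```

Right pad: about 20 N at about 11–12 mm, so it is the stiffest. The middle mount is the softest, so I'm going above the middle tag.

Emit:
{"fn": "carry_out", "kwargs": {
  "rows": "0 0 -12 0 0 0 1;0 0 -12 0 0 0 1;0 0 -20 0 0 0 1;0 0 -15 0 0.02 0 1;25 35 0 0 0 0 1;25 35 0 0 0 0 1;25 35 0 0 0 0 1;25 35 0 0 0 0 1;25 35 0 0 0 0 1;25 35 0 0 0 0 1;0 0 0 0 0 0 1;0 0 0 0 0 0 1"
}}

```text
t: 15.42
position: [0.4449, -0.0349, 0.1601]
eef_rot: [0.001, 1.0, -0.005, 0.002]
wrist_force: [-0.1, 0.5, -1.0]
gripper_width: 0.0002
```

Emit:
{"fn": "carry_out", "kwargs": {
  "rows": "-4 2 18 0.01 0.004 0 1;0 0 18 0 0 0 1;0 0 18 0 0 0 1;0 0 0 0 0 0 1;0 0 0 0 0 0 1"
}}

```text
t: 16.05
position: [0.4539, -0.0383, 0.1054]
eef_rot: [0.003, 1.0, -0.011, 0.003]
wrist_force: [-0.7, -0.2, 0.2]
gripper_width: -0.0001
```

```bash
python3 - <<'E'
from h import *
o=telemetry.observe();print(o["position"],o["eef_rot"],o["wrist_force"])
im=snapshot("side");u,v=proj("side",[.46,-.03,.07]).astype(int);print(u,v)
cv2.imwrite("pics/t1.png",cv2.resize(im[v-60:v+40,u-50:u+50],(500,500),interpolation=cv2.INTER_CUBIC)[:,:,::-1])
E
```

```text
[ 0.45394286 -0.03832928  0.10539205] [ 0.00345418  0.99992791 -0.01117201  0.00272691] [-0.66824117 -0.17931476  0.18190039]
196 195
```

View pics/t1.png

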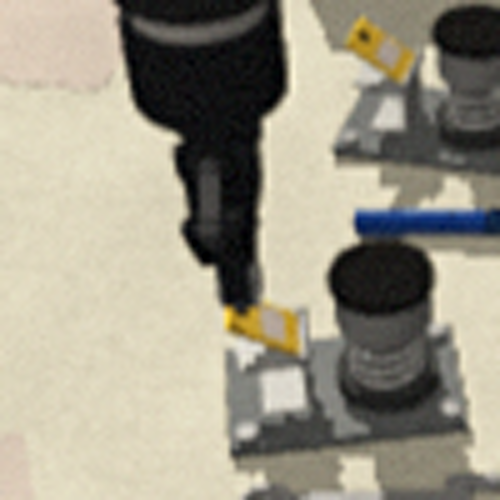

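The tip is above the free end of the middle tag, near its left edge. I'll shift 5 mm inward and press down.

Emit:
{"fn": "carry_out", "kwargs": {
  "rows": "-6 3 4 -0.02 0 0 1;0 0 5 0 0 0 1;0 0 5 0 0 0 1;0 0 5 0 0 0 1;0 0 5 0 0 0 1;0 0 0 0 0 0 1"
}}

```text
t: 16.85
position: [0.4614, -0.0355, 0.0809]
eef_rot: [0.003, 1.0, -0.001, 0.004]
wrist_force: [0.4, -0.0, -0.3]
gripper_width: 0.0
```

Emit:
{"fn": "carry_out", "kwargs": {
  "rows": "0 0 4 0 0 0 1;0 0 4 0 0 0 1;0 0 2 0 0 0 1;0 0 2 0 0 0 1;0 0 0 0 0 0 1"
}}

```text
t: 17.48
position: [0.4614, -0.0355, 0.0733]
eef_rot: [0.003, 1.0, -0.001, 0.005]
wrist_force: [0.4, 0.5, 0.5]
gripper_width: -0.0
```

Emit:
{"fn": "carry_out", "kwargs": {
  "rows": "0 0 3 0 0 0 1;0 0 3 0 0 0 1;0 0 0 0 0 0 1"
}}

```text
t: 17.85
position: [0.4617, -0.0355, 0.0733]
eef_rot: [0.002, 1.0, -0.002, 0.007]
wrist_force: [0.4, -0.2, -0.1]
gripper_width: -0.0
```

The tool stopped at z 0.0733 with no wrist force showing, so I'll look before pushing further.

```bash
python3 - <<'E'
from h import *
o=telemetry.observe();print({k:np.round(v,3) for k,v in o.items()})
im=snapshot("side");u,v=196,195
cv2.imwrite("pics/t2.png",cv2.resize(im[v-70:v+50,u-60:u+60],(600,600),interpolation=cv2.INTER_CUBIC)[:,:,::-1])
E
```

```text
{'t': np.float64(17.85), 'joints': array([-2.420e-01,  4.730e-01,  1.928e+00, -1.000e-03,  7.250e-01,
       -1.808e+00]), 'qd': array([ 0.001, -0.017, -0.004, -0.002,  0.006,  0.001]), 'joint_torque': array([-1.5000e-02, -4.2049e+01, -1.6131e+01, -1.7000e-02,  5.6000e-02,
       -1.0000e-03]), 'position': array([ 0.462, -0.036,  0.073]), 'eef_rot': array([ 0.002,  1.   , -0.002,  0.007]), 'wrist_force': array([ 0.379, -0.167, -0.08 ]), 'moment': array([ 0.02 , -0.02 ,  0.039]), 'gripper_width': np.float64(-0.0)}
```

View pics/t2.png

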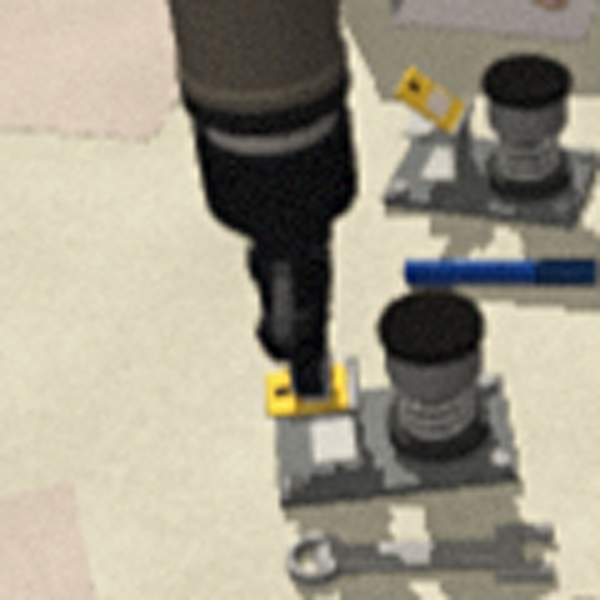

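The middle tag lies flat at about (308,392) in the crop, and the left tag is still up. The near-zero force reading doesn't fit a tool that stopped moving, so I'll press once more near the free end, where leverage is better.

Emit:
{"fn": "carry_out", "kwargs": {
  "rows": "0 0 -8 0 0.014 0 1;12 1 0 0 0 0 1;0 0 0 0 0 0 1;0 0 4 0 0 0 1;0 0 4 0 0 0 1;0 0 3 0 0 0 1;0 0 4 0 0 0 1;0 0 4 0 0 0 1"
}}

```text
t: 18.9
position: [0.4482, -0.0344, 0.0711]
eef_rot: [0.002, 1.0, -0.003, 0.002]
wrist_force: [-17.8, 2.4, 62.6]
gripper_width: 0.0001
```

The tag is hard on its stop, at 62 N through the fingertips, which is within the limits. Retreat now.

Emit:
{"fn": "carry_out", "kwargs": {
  "rows": "0 0 -15 0 0 0 1;0 0 -20 0 0 0 1;0 0 -30 0 0 0 1;0 0 -40 0 0 0 1;0 0 -40 0 0 0 1;30 30 0 0 0 0 1;30 30 0 0 0 0 1;20 50 -10 0 0 0 1;10 50 -10 0 0 0 1;0 50 0 0 0 0 1;0 50 0 0 0 0 1;0 50 0 0 0 0 1;0 50 0 0 0 0 1;0 0 0 0 0 0 1;0 0 0 0 0 0 1"
}}

```text
t: 20.78
position: [0.3581, 0.3375, 0.2346]
eef_rot: [0.003, 1.0, -0.003, 0.003]
wrist_force: [0.2, -0.6, 0.5]
gripper_width: -0.0
```

```bash
python3 - <<'E'
from h import *
o=telemetry.observe();print(o["t"],o["position"],o["wrist_force"])
a=snapshot("side")[100:320,140:340];b=snapshot("top")[140:280,150:370]
cv2.imwrite("pics/fin.png",np.hstack([cv2.resize(a,(400,440),interpolation=cv2.INTER_CUBIC),np.vstack([cv2.resize(b,(400,255),interpolation=cv2.INTER_CUBIC),np.zeros((185,400,3),np.uint8)])])[:,:,::-1])
E
```

```text
20.775 [0.35808651 0.3374957  0.23463948] [ 0.20148992 -0.58068417  0.48910779]
```

View pics/fin.png

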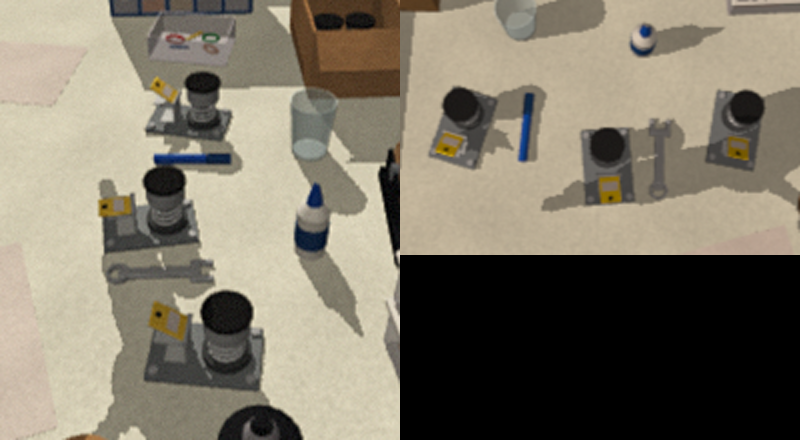

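The middle tag is flat at (115,206) in the crop. The left (163,88) and right (168,320) tags are still up, all the pads have sprung back, and nothing else has moved.

```bash
python3 -c "
from cell import ctrl
print(ctrl.hand_in())"
```

```text
the job is handed in; nothing more can be done
None
```

I pressed the three pads from left to right, found the middle mount softest, and pushed its yellow tag flat. The job was handed in at about 21 s; no verdict is reported.

| Pad | Force | Pressed down | Spring |
|---|---|---|---|
| Left | about 10 N | about 11 mm | middle |
| Middle | about 5–6 N | about 11 mm | softest |
| Right | about 20 N | about 12 mm | stiffest |

**Final pictures:** The middle tag is flat and the left and right tags are still up. All three pads have sprung back. The other objects in the final crops show no visible movement. The tape roll was outside them, and the water bottle and band box only partly showed. The robot is clear of everything, with about 0 N at the wrist.

**Things that disagreed or were rough:**
- **Force reading:** the first push on the tag stopped at the flat height but showed almost no wrist force, so I pressed again near its free end.
- **Hard second press:** that press peaked at about 63 N vertically through the fingertips when last read. This is under the 120 N wrist limit but harder than needed.

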